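# Zero the peak pointer on the forging press gauge

## Robot

A 7-joint arm with a two-finger parallel gripper is mounted at the origin on the work surface. World frame = base frame: x ahead of the robot, y to its left, z up, the work surface at z = 0. Lengths are in m, angles in rad, forces in N, time in s.
With the tool pointing down it reaches from about 0.4 to 0.85 m from the base axis. Payload 10.4 kg.
Tool frame: the origin (TCP) lies midway between the tips of the shut fingers; the grasp point (between the pads) lies 19 mm behind it; z points along the fingers, y is the line along which they close (so a half turn about z gives the same grasp; the last joint's range is limited). The gripper opens to 87 mm and grips with 3 to 60 N. Pads are 19 mm wide; open, the fingers measure 117 mm over their backs; the gripper's body (75 mm by 190 mm) begins 51 mm behind the grasp point.
Start: joints at [1.099, 0.332, -0.065, 1.46, 0.022, 1.35, -0.088], TCP at [0.271, -0.563, 0.223] pointing down, gripper open.
Joint ranges: [-2.6, 2.6], [-0.5, 2.12], [-1.47, 1.34], [0.16, 2.42], [-1.27, 4.41], [0.06, 2.06], [-2.6, 2.6]. Speed limits (rad/s): [2.22, 2.22, 2.79, 2.79, 3.14, 3.14, 3.14].

## Interface

Orientations are given as a unit quaternion [x, y, z, w].
In Python, from bench import r gives the robot as it stands.
- The arm moves only by the tool arm_command, never from a script. Its argument "moves" is one flat list of numbers, 4 for each row, row after row: the shift along the tool's x, y, z in cm, then the turn about the tool's z in degrees. A call has 1 to 12 rows; each row shifts and turns the commanded pose from where the row before left it, along the tool's axes as they then stand; what a row does not reach is not made up. A row lasts 1/12 s, in which the tool goes at most 41.7 mm and 7.16 degrees, less where a joint would pass 70% of its speed; a pose out of reach is approached as far as the arm can. A call with a gripper value outside its range is refused whole. "fingers" is the opening in per cent of the stroke, from 0 (shut) to 100 (fully open), set as the call begins (left out, the last holds). The fingers move at their own pace and stop on an object; "squeeze" is the grip in N (left out, the last holds). Time passes only in rows, so rows that do not move let the fingers close. It gives the time, the measured TCP pose, the force, the opening and the grip force at its end, in the units of the state.
- r.read_state(): the state, without advancing time (a new reading comes with each control period).
- r.camera(name): name is "side" or "top" or "wrist"; returns the picture (480x640x3 uint8, red, green, blue); there is no depth.
- r.camera_info(name): a dict with "fx", "fy", "cx", "cy" (pixels), "k1" (the pictures are not rectified: a ray, as slopes to the right and down, at radius r is drawn at 1 + k1 r^2 times it, then the intrinsics apply), "origin" and "attitude" of the camera in the world. Camera axes: x right, y up, looking along -z (the intrinsics and any distortion apply to the point x, -y, -z); pixel columns grow to the right and rows downward; lengths in m; the calibration is good to about 2 mm. A picture is of the moment at which its call begins: read the wrist's pose just before it. camera_info takes no time and is no camera call; for the wrist camera it gives the pose at the moment of the call.
- r.close_job(): hands the job in; it is judged then, once.
The state is a dict: "time": time; "joint_positions": joint angles; "joint_vel": joint speeds; "joint_torque": joint torques, N m; "ee_pos": TCP position; "eef_rot": TCP orientation; "ft_force": force on the tool from outside, world axes, zero at the start; "torque": the same for the moment, N m; "width": finger opening in m; "grip_force": force on a finger pad.
Only numpy, scipy, OpenCV 4.12 (cv2) and the standard library are available. Lean on these libraries where they do the work, as an engineer would, in place of code of your own. Each camera call takes 0.05 s, during which the arm holds its last target. There are 200 camera calls.

## Task

The cream-faced pressure gauge of the forging press still shows the peak of the last job. Turn its red reset knob back anticlockwise until the red pointer is fully home at the zero stop, then let go. Leave the yellow knob of the black-faced gauge as it is set, and leave the hammer, bowl and punch where they are.

Things in the scene. Friction and masses are not known exactly. Their poses are not given: they have to be found in the camera images.
- peak_dial: The gauge to reset: 160 mm across, 46 mm deep, grey body, brass rim (5 mm proud), cream face with coloured scale marks. The face is tilted 40 degrees from level towards the robot's side, turned with its stand. Origin: centre of the face. z: normal, out of the face; x: up the face, y: to the reader's left. The zero stop, a small steel pin, is at the lower left; a black needle is drawn at zero.
- peak_stand: Steel bench stand that carries this gauge, fixed to the bench: base plate 150 x 150 x 12 mm, post 44 mm thick under the gauge. Origin on the bench, 150 mm straight below the centre of the gauge's face; the gauge faces along this body's -x. A guard bow of 10 mm steel rod stands off the gauge's upper edge: 83 mm up the face from its centre, 100 mm wide, reaching 77 mm out from the face.
- peak_knob_grip (a point): Grip point of the red reset knob, on its axis, 27 mm out from the centre of the face. The knob is a bar 36 mm long and 14 mm thick that stands up to 40 mm above the face, on a disc 34 mm across whose top is 10 mm above the face. The point turns with the knob: z is the face's normal, x runs along the bar and points where the red pointer points, y is across the bar.
- peak_knob (a joint): Angle of the red knob and pointer, rad: 0 at the zero stop, growing clockwise as seen facing the gauge; range 0 to 4.71; starts at 1.1 to 2.6. At angle q the pointer is turned 2.356 - q anticlockwise from x of peak_dial. No spring: a light friction of 0.06 N m holds it where it is left. The stop is hard.
- peak_tip (a point): Tip of the red pointer, fixed to the red knob, 59 mm from its axis and 3 mm above the face. The pointer itself cannot be pushed, as if it were under glass; only the knob can be turned.
- limit_dial: The other gauge, to be left alone: same size, stand, guard bow and heights as the first, but with a black face, white marks, and a yellow knob and pointer. Origin and axes as for peak_dial. The two gauges stand side by side, either one on the left.
- limit_tip (a point): Tip of the yellow pointer of the black-faced gauge, which turns with its yellow knob: 59 mm from that knob's axis, 3 mm above the face. The yellow knob has the same form as the red one and turns as easily.
- hammer: Loose hammer with a wooden handle, 280 mm long, 0.8 kg, lying on the bench to the right of the gauges. Origin on the bench under the tool, x along it towards the head.
- bowl: Loose terracotta bowl, 100 mm across, 50 mm high, on the bench between the two gauges. Origin: centre of its underside.
- punch: Loose steel punch standing upright, 28 mm across at its head, 102 mm high, to the left of the gauges. Origin: centre of its underside.

How it is judged:
By the outcome, as a careful person would: the job done as asked, in the order asked, and still so for the second after the job is handed in, with the robot touching nothing.
It also fails if it takes over 51 s, if anything falls off the work surface, if the arm or the gripper's body presses on something with over 40 N, if the wrist force passes 120 N, or if a joint passes its speed limit or range.

## Working session

There is one attempt and no reset: what is moved stays moved. The work goes in short steps, Python scripts to look and compute and a tool call to move; the robot and the scene stay as the last step left them, time stands still between calls to the robot, and variables do not carry over. Pictures are saved under pics/ and viewed, at most 10 in all, crops included, and the job is handed in when it is done.

Besides the shell and the picture viewer there is one more tool, called after "Request:" as name(argument=value, ...) on one line, values as JSON. arm_command: Moves the arm, as the interface text tells. Its arguments: {"type":"object","properties":{"moves":{"type":"array"},"fingers":{"type":"number"},"squeeze":{"type":"number"}},"required":["moves"]}

```bash
mkdir -p pics; ls; python3 - <<'E'
from bench import r
import cv2
for n in ("side","top"):
    print(n,r.camera_info(n))
    cv2.imwrite(f"pics/{n}0.png",cv2.cvtColor(r.camera(n),cv2.COLOR_RGB2BGR))
print(r.camera_info("wrist")); print(r.read_state())
E
```

```text
pics
side {'fx': 595.4046406087338, 'fy': 595.4046406087338, 'cx': 317.48289746055394, 'cy': 241.0600570290137, 'k1': -0.1067388851243676, 'origin': array([-0.07223561,  0.90927416,  1.03241786]), 'attitude': array([-0.12494209,  0.41258345,  0.86634367, -0.2522162 ])}
top {'fx': 595.2143323320214, 'fy': 595.2143323320214, 'cx': 323.10352622089766, 'cy': 243.38095649632982, 'k1': -0.1455075417451013, 'origin': array([ 0.35669013, -0.00749029,  1.44577499]), 'attitude': array([-0.04083194,  0.04906789,  0.70649165, -0.70483661])}
{'fx': 404.32383594447265, 'fy': 404.32383594447265, 'cx': 319.18213672833554, 'cy': 237.10304758548548, 'k1': -0.07690712715351407, 'origin': array([ 0.33191768, -0.5326445 ,  0.38382559]), 'attitude': array([-0.10539097,  0.06622782, -0.5274775 ,  0.84040116])}
{'time': 0.1, 'joint_positions': array([ 1.09940994,  0.33280845, -0.06473676,  1.46085479,  0.02159542,
        1.3499071 , -0.08849607]), 'joint_vel': array([-0.0005904 , -0.00022202,  0.00323454, -0.00092767,  0.00047081,
       -0.0006392 ,  0.00238558]), 'joint_torque': array([ 1.41154906e-03, -6.24547791e+01,  2.44762836e-02, -3.90714240e+01,
       -6.16432261e-02,  3.66021926e-02,  1.17976460e-04]), 'ee_pos': array([ 0.27103642, -0.56278513,  0.22183494]), 'eef_rot': array([ 9.74922785e-01,  2.22542472e-01, -1.62971435e-04, -6.20093039e-04]), 'ft_force': array([-0.68084919, -0.69127514, -0.08587913]), 'torque': array([ 0.00475904,  0.02616078, -0.00861319]), 'grip_force': 0.0, 'width': 0.0873391482135003}
```

View pics/side0.png

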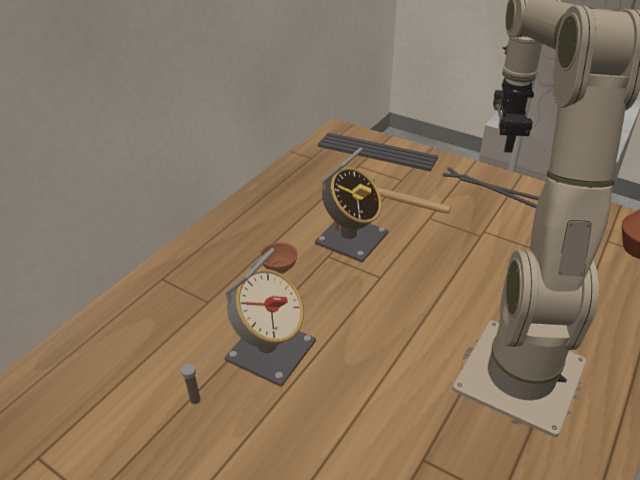

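View pics/top0.png

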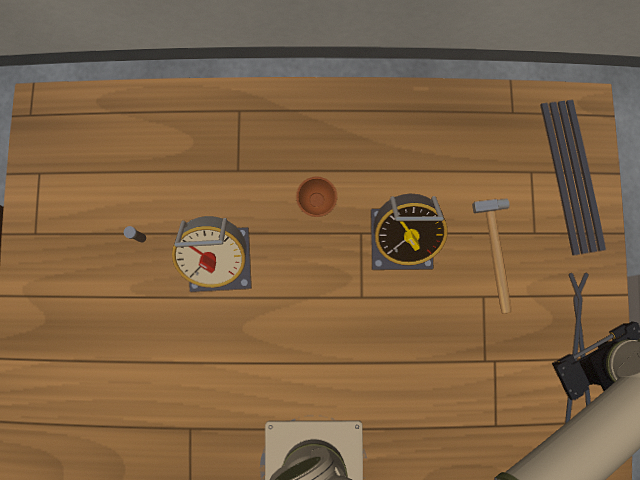

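Two views are clear. The cream gauge is on the left: top view (208,257), side view (270,305). Its red pointer points to the upper left. The black gauge is at top (410,235). A guard bow crosses above each knob.

The tool stays vertical. I plan to push the lower-right end of the bar uphill with shut fingers from the robot's side, in front of the bow. Measuring next.

```bash
cat > h.py <<'E'
import numpy as np, cv2
from scipy.spatial.transform import Rotation as R
def ray(ci,uv):
    K=np.array([[ci['fx'],0,ci['cx']],[0,ci['fy'],ci['cy']],[0,0,1.]])
    p=cv2.undistortPoints(np.array(uv,float).reshape(-1,1,2),K,np.array([ci['k1'],0,0,0.])).reshape(-1,2)
    d=np.c_[p[:,0],-p[:,1],-np.ones(len(p))]
    return ci['origin'],R.from_quat(ci['attitude']).apply(d/np.linalg.norm(d,axis=1)[:,None])
def onplane(ci,uv,n,p0):
    o,d=ray(ci,uv); return o+d*((np.dot(p0-o,n))/(d@n))[:,None]
def tri(c1,u1,c2,u2):
    o1,d1=ray(c1,[u1]);o2,d2=ray(c2,[u2]);d1=d1[0];d2=d2[0]
    s=np.linalg.lstsq(np.c_[d1,-d2],o2-o1,rcond=None)[0]
    a=o1+s[0]*d1;b=o2+s[1]*d2
    return (a+b)/2,np.linalg.norm(a-b)
def red(im,roi):
    x0,y0,x1,y1=roi; h=cv2.cvtColor(im,cv2.COLOR_RGB2HSV)
    m=((h[...,0]<6)|(h[...,0]>173))&(h[...,1]>150)&(h[...,2]>60)
    k=np.zeros_like(m);k[y0:y1,x0:x1]=1; return (m&k).astype(np.uint8)
def tip(m):
    ys,xs=np.nonzero(m);c=np.array([np.median(xs),np.median(ys)])
    P=np.c_[xs,ys];d=np.linalg.norm(P-c,axis=1);return P[d>d.max()-1.5].mean(0),c,len(xs)
E
cat > m.py <<'E'
from h import *
T=cv2.cvtColor(cv2.imread('pics/top0.png'),cv2.COLOR_BGR2RGB);S=cv2.cvtColor(cv2.imread('pics/side0.png'),cv2.COLOR_BGR2RGB)
from bench import r
ct,cs=r.camera_info('top'),r.camera_info('side')
E_={}
for n,im,roi in(('t',T,(165,215,255,295)),('s',S,(222,262,310,352))):
    h=cv2.cvtColor(im,cv2.COLOR_RGB2HSV);m=((h[...,0]>15)&(h[...,0]<30)&(h[...,1]>140)&(h[...,2]>140)).astype(np.uint8)
    c=((h[...,1]<70)&(h[...,2]>190)).astype(np.uint8)|m
    k=np.zeros_like(c);x0,y0,x1,y1=roi;k[y0:y1,x0:x1]=1;c&=k
    c=cv2.morphologyEx(c,cv2.MORPH_OPEN,np.ones((3,3)))
    cn=max(cv2.findContours(c,0,1)[0],key=cv2.contourArea);hull=cv2.convexHull(cn)
    E_[n]=cv2.fitEllipse(hull);print(n,E_[n]);print(tip(red(im,roi)))
    o=im[y0-10:y1+10,x0-10:x1+10].copy();cv2.imwrite(f'pics/z{n}.png',cv2.resize(o[...,::-1],None,fx=5,fy=5,interpolation=cv2.INTER_CUBIC))
print('rim centre',tri(ct,E_['t'][0],cs,E_['s'][0]))
print('tip',tri(ct,tip(red(T,(165,215,255,295)))[0],cs,tip(red(S,(222,262,310,352)))[0]))
z=np.array([0,0,1.])
h=cv2.cvtColor(T,cv2.COLOR_RGB2HSV);d=((h[...,2]<105)&(h[...,1]<80))
L=[(x,np.nonzero(d[280:305,x])[0].max()+280) for x in range(198,246,3)]
Rr=[(np.nonzero(d[y,235:265])[0].max()+235,y) for y in range(236,282,3)]
for q in(L,Rr):
    P=onplane(ct,q,z,z*.012);v=cv2.fitLine(P[:,:2].astype(np.float32),cv2.DIST_HUBER,0,.01,.01).ravel();print(np.degrees(np.arctan2(v[1],v[0])),v,P[0],P[-1])
E
python3 m.py
```

```text
t ((195.03411865234375, 228.9434051513672), (3.4292683601379395, 12.402787208557129), 77.90904235839844)
(array([235.5, 266.5]), array([208., 260.]), 277)Traceback (most recent call last):
  File "m.py", line 11, in <module>
    cn=max(cv2.findContours(c,0,1)[0],key=cv2.contourArea);hull=cv2.convexHull(cn)
ValueError: max() iterable argument is empty
```

```bash
python3 - <<'E'
import cv2,numpy as np
T=cv2.imread('pics/top0.png');S=cv2.imread('pics/side0.png')
a=cv2.resize(T[210:300,160:260],None,fx=4,fy=4,interpolation=cv2.INTER_CUBIC);b=cv2.resize(S[255:345,220:320],None,fx=4,fy=4,interpolation=cv2.INTER_CUBIC)
cv2.imwrite('pics/zz.png',np.hstack([a,b]))
for im,p in((T,[(222,270),(195,258),(208,286),(240,285)]),(S,[(255,290),(285,320)])):
    h=cv2.cvtColor(im,cv2.COLOR_BGR2HSV)
    for x,y in p: print(x,y,h[y,x])
E
```

```text
222 270 [ 20  69 171]
195 258 [ 19  66 173]
208 286 [ 21 173 146]
240 285 [155  21  74]
255 290 [ 18  48 185]
285 320 [ 19  48 182]
```

View pics/zz.png

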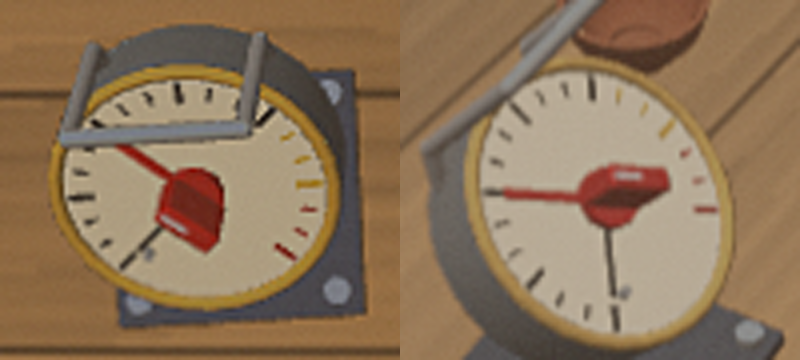

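The crop shows the red pointer about 50° anticlockwise from up. The bar's free end is at the lower right: top view about (212,270), side view (383/4+220…, 300). The needle is at the lower left and the bow's crossbar runs from (176,244) to (222,242).

```bash
sed -i 's/(h\[...,1\]<70)&(h\[...,2\]>190)/(h[...,1]<100)\&(h[...,2]>140)\&(h[...,0]>10)\&(h[...,0]<30)/; s/^    c=cv2.morph.*$/    c=cv2.morphologyEx(c,cv2.MORPH_CLOSE,np.ones((7,7)));c=cv2.morphologyEx(c,cv2.MORPH_OPEN,np.ones((5,5)))/; s/&(h\[...,1\]>140)&(h\[...,2\]>140)/\&(h[...,1]>150)\&(h[...,2]>130)/' m.py
cat >> m.py <<'E'
psi=np.arctan2(-v[0],v[1]) if 0 else None
o=T.copy();cv2.ellipse(o,E_['t'],(0,0,255),1);o2=S.copy();cv2.ellipse(o2,E_['s'],(0,0,255),1)
f=lambda a:cv2.resize(a[...,::-1],None,fx=4,fy=4)
cv2.imwrite('pics/chk.png',np.hstack([f(o[210:300,160:260]),f(o2[255:345,220:320])]))
# bow crossbar ends, axis points in top view on bow height
print('bow',onplane(ct,[(176.5,244),(222,242.2)],z,z*.262))
E
python3 m.py
```

```text
t ((207.89227294921875, 256.4033203125), (60.266929626464844, 72.42916107177734), 100.241455078125)
(array([235.5, 266.5]), array([208., 260.]), 277)
s ((267.52947998046875, 303.49365234375), (56.39856719970703, 76.6507339477539), 140.10986328125)
(array([246.5, 303. ]), array([271., 303.]), 179)
rim centre (array([0.49437492, 0.22959383, 0.1572225 ]), np.float64(0.002594926338634136))
tip (array([0.51525526, 0.20149216, 0.11848306]), np.float64(0.09800200328330885))
-86.881645 [ 0.05439857 -0.9985193   0.4300037   0.20961785] [0.42699375 0.27817361 0.012     ] [0.43197613 0.16889934 0.012     ]
3.0815341 [0.99855405 0.053757   0.49332944 0.15531649] [0.55849054 0.15829992 0.012     ] [0.44887097 0.15214233 0.012     ]
bow [[0.50731992 0.27422271 0.262     ]
 [0.51082343 0.1817072  0.262     ]]
```

View pics/chk.png

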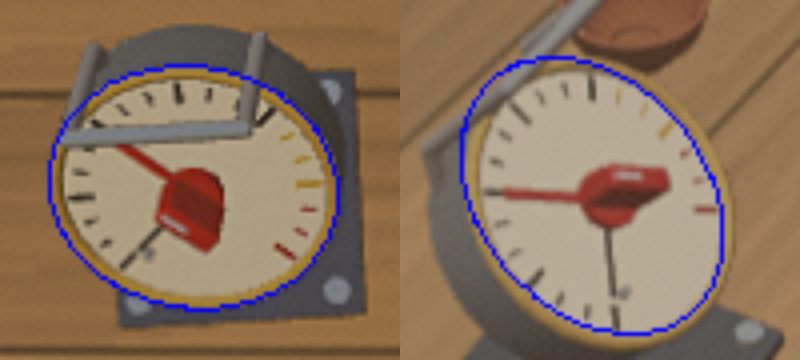

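```bash
python3 - <<'E'
from h import *
from bench import r
ct,cs=r.camera_info('top'),r.camera_info('side')
print(tri(ct,(207.9,256.4),cs,(269.75,306)))
z=np.array([0,0,1.]);print(onplane(ct,[(207.9,256.4)],z,z*.154), onplane(cs,[(269.75,306)],z,z*.154))
# bow left end in both views (crop px top (65,137), side (430,152))
print('bowL',tri(ct,(176.5,244),cs,(227.5,293)))
# pointer direction on face plane (n=3mm)
psi=np.radians(3.1);c=np.array([.5,.231,.15])
s,k=np.sin(np.radians(40)),np.cos(np.radians(40))
ex=np.array([np.cos(psi),np.sin(psi),0]);ey=np.array([-np.sin(psi),np.cos(psi),0]);n=-s*ex+k*z;up=k*ex+s*z
for ci,uv in((ct,[(190.5,247)]),(cs,[(246.5,303)])):
    p=onplane(ci,uv,n,c+.003*n)[0]-c;print('ptr',p@up,p@ey,np.degrees(np.arctan2(p@ey,p@up)))
E
```

```text
(array([0.4926488 , 0.22929269, 0.15117152]), np.float64(0.0028224076291022307))
[[0.49358812 0.22949689 0.154     ]] [[0.48946629 0.23099504 0.154     ]]
bowL (array([0.52489052, 0.29247913, 0.2197914 ]), np.float64(0.028621971926072978))
ptr 0.02175872792442967 0.03415833371522748 57.503019465152484
ptr 0.03358828530279769 0.03264288848674918 44.18220430097036
```

Request:
arm_command(moves=[0,0,-3,0,0,0,-3,0,0,0,-3,0,0,0,-3,0,0,0,-3,0,0,0,-3,0], fingers=0)

```text
time: 0.6
ee_pos: [0.271, -0.5628, 0.4037]
eef_rot: [0.975, 0.222, -0.0, -0.0]
ft_force: [0.6, -0.5, 0.2]
width: 0.0547
grip_force: 0.0
```

Request:
arm_command(moves=[2.43,-2.19,0,0,2.43,-2.19,0,0,2.43,-2.19,0,0,2.43,-2.19,0,0,2.43,-2.19,0,0,2.43,-2.19,0,0,2.43,-2.19,0,0,2.43,-2.19,0,0,2.43,-2.19,0,0,2.43,-2.19,0,0,2.43,-2.19,0,0,2.43,-2.19,0,0])

```text
time: 1.6
ee_pos: [0.42, -0.1982, 0.4024]
eef_rot: [0.975, 0.222, -0.0, 0.0]
ft_force: [0.8, 0.0, 0.9]
width: 0.0005
grip_force: 0.0
```

Request:
arm_command(moves=[1.29,-3.06,0,0,1.29,-3.06,0,0,1.29,-3.06,0,0,1.29,-3.06,0,0,1.29,-3.06,0,0,1.29,-3.06,0,0,1.29,-3.06,0,0,1.29,-3.06,0,0,1.29,-3.06,0,0,1.29,-3.06,0,0,1.29,-3.06,0,0,1.29,-3.06,0,0])

```text
time: 2.6
ee_pos: [0.3994, 0.1997, 0.4025]
eef_rot: [0.975, 0.222, 0.0, 0.0]
ft_force: [2.2, -0.1, -0.6]
width: 0.0002
grip_force: 0.0
```

Request:
arm_command(moves=[0,0,0,-7.15,0,0,0,-7.15,0,0,0,-7.15,0,0,0,-7.15,0,0,0,-7.15,0,0,0,-7.15,0,0,0,-7.15,0,0,0,-7.15,0,0,0,-7.15,0,0,0,-7.15,0,0,0,-7.15])

```text
time: 3.52
ee_pos: [0.3999, 0.1981, 0.4023]
eef_rot: [0.611, 0.792, -0.0, -0.0]
ft_force: [-1.0, -0.4, -0.8]
width: 0.0003
grip_force: 0.0
```

Request:
arm_command(moves=[0,0,0,-7.15,0,0,0,-7.15,0,0,0,-7.15,0,0,0,-7.15,0,0,0,-7.15,0,0,0,-7.15,0,0,0,-7.15,0,0,0,-7.15,0,0,0,-7.15,0,0,0,-7.15,0,0,0,-7.15])

```text
time: 4.43
ee_pos: [0.3999, 0.1981, 0.4023]
eef_rot: [-0.029, 1.0, -0.0, -0.0]
ft_force: [-0.4, 0.2, -0.6]
width: 0.0006
grip_force: 0.0
```

```bash
python3 - <<'E'
from h import *
from bench import r
s=r.read_state();print(s['ee_pos'],s['joint_positions']);print(R.from_quat(s['eef_rot']).as_matrix().round(3))
ci=r.camera_info('wrist');print(ci)
np.save('w1.npy',ci,allow_pickle=True)
cv2.imwrite('pics/w1.png',r.camera('wrist')[...,::-1])
E
```

```text
[0.39987472 0.19814237 0.40227761] [ 0.26087508 -0.08097803 -0.75052025  1.53277626 -0.05539428  1.66847431
  1.13623849]
[[-0.998 -0.059 -0.   ]
 [-0.059  0.998 -0.   ]
 [ 0.    -0.    -1.   ]]
{'fx': 404.32383594447265, 'fy': 404.32383594447265, 'cx': 319.18213672833554, 'cy': 237.10304758548548, 'k1': -0.07690712715351407, 'origin': array([0.33335792, 0.19546308, 0.56428158]), 'attitude': array([-0.08568554, -0.08993745,  0.72233954,  0.68029026])}
```

View pics/w1.png

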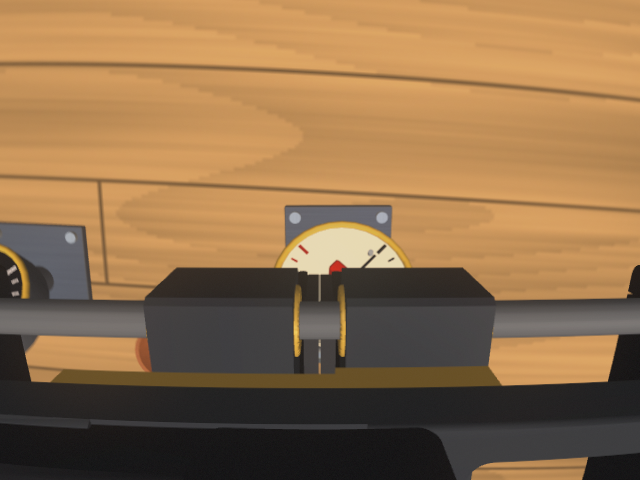

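The wrist view is from the robot's side and upside down. The plate's front corners are at (286,206) and (391,206), the lower rim top is at (341,222), and the red bar's lower end is at (337,265). The rest is hidden by the fingers.

```bash
python3 - <<'E'
from h import *
ci=np.load('w1.npy',allow_pickle=True).item();z=np.array([0,0,1.])
P=onplane(ci,[(286,206),(391,206)],z,z*.012);print(P)
d=P[0]-P[1];d/=np.linalg.norm(d);e=np.array([-d[1],d[0],0]);print('psi',np.degrees(np.arctan2(e[1],e[0])),np.linalg.norm(P[0]-P[1]));print('centre',P.mean(0)+.075*e)
# lower rim point: u=-.08, n=.005 => h=-.0645,z=.150-.0514+.0038=.1024
print('rim low',onplane(ci,[(341,221.5)],z,z*.1024)[0]+.0645*np.array([1,.06,0]))
E
```

```text
[[0.43205925 0.15458047 0.012     ]
 [0.42325187 0.29977124 0.012     ]]
psi 3.471352575980567 0.1454576630279226
centre [0.50251795 0.23171706 0.012     ]
rim low [0.49487807 0.23000019 0.1024    ]
```

Request:
arm_command(moves=[-0.39,0.02,3.15,0,-0.39,0.02,3.15,0,-0.39,0.02,3.15,0,-0.39,0.02,3.15,0,-0.39,0.02,3.15,0,-0.39,0.02,3.15,0,-0.39,0.02,3.15,0,-0.39,0.02,3.15,0,0,0,0,0])

```text
time: 5.23
ee_pos: [0.4285, 0.1997, 0.1453]
eef_rot: [-0.025, 1.0, -0.001, -0.004]
ft_force: [-0.4, -0.3, -1.1]
width: 0.0006
grip_force: 0.0
```

```bash
python3 - <<'E'
from h import *
from bench import r
s=r.read_state();print(s['ee_pos'],s['ft_force'])
a=r.camera('top');b=r.camera('side');w=r.camera('wrist')
f=lambda i,k:cv2.resize(i,None,fx=k,fy=k,interpolation=cv2.INTER_CUBIC)[...,::-1]
o=np.hstack([f(a[205:305,160:260],4),f(b[250:350,220:320],4)]);
cv2.imwrite('pics/d1.png',o)
E
```

```text
[0.42847899 0.19973297 0.14526096] [-0.43423711 -0.2632338  -1.09726423]
```

View pics/d1.png

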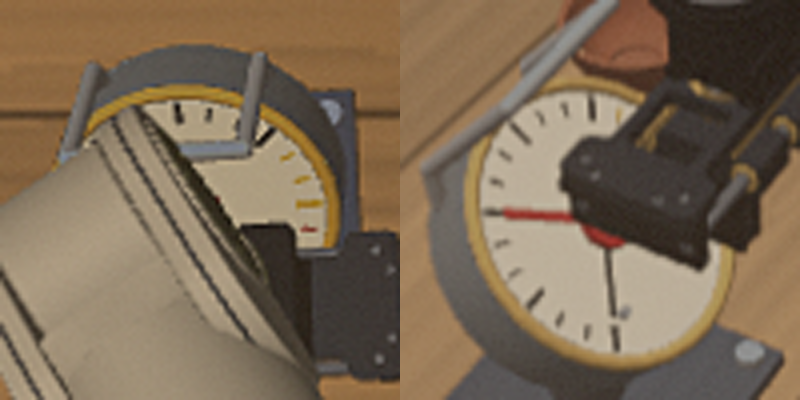

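The finger is in front of the knob, at the bar's lower right. I'll push uphill gently.

Request:
arm_command(moves=[-0.5,0.1,0,0,-0.5,0,0,0,-0.5,0,0,0,-0.4,0,0,0,-0.4,0,0,0,-0.3,0,0,0,-0.3,0,0,0,0,0,0,0])

```text
time: 6.05
ee_pos: [0.4584, 0.2001, 0.1497]
eef_rot: [-0.025, 1.0, -0.004, -0.003]
ft_force: [-7.1, -17.3, 6.6]
width: 0.0003
grip_force: 8.5
```

```bash
cat > look.py <<'E'
import sys
from h import *
from bench import r
s=r.read_state();print(s['ee_pos'],s['ft_force'])
cs=r.camera_info('side');b=r.camera('side');a=r.camera('top')
f=lambda i,k:cv2.resize(i,None,fx=k,fy=k,interpolation=cv2.INTER_CUBIC)[...,::-1]
cv2.imwrite(f'pics/{sys.argv[1]}.png',np.hstack([f(a[205:305,160:260],4),f(b[250:350,220:320],4)]))
psi=np.radians(3.3);c=np.array([.498,.2305,.15]);z=np.array([0,0,1.])
si,k=np.sin(np.radians(40)),np.cos(np.radians(40))
ex=np.array([np.cos(psi),np.sin(psi),0]);ey=np.array([-np.sin(psi),np.cos(psi),0]);n=-si*ex+k*z;up=k*ex+si*z
ys,xs=np.nonzero(red(b,(222,262,310,352)))
P=onplane(cs,np.c_[xs,ys],n,c+.003*n)-c;u=P@up;l=P@ey;rr=np.hypot(u,l)
g=(rr>.03)&(rr<.062)
A=np.degrees(np.arctan2(l,u))[g];print('pointer deg: median, hist',np.median(A) if len(A) else None,sorted(A.round().astype(int).tolist()))
E
python3 look.py d2
```

```text
[0.45843937 0.20011151 0.14972517] [ -7.11069701 -17.25153126   6.64166115]
pointer deg: median, hist 53.74030768454047 [-120, -119, -117, 52, 52, 52, 52, 53, 54, 54, 54, 54, 55, 55, 56, 56, 57]
```

It is pressing on the bar's end face rather than its side, so I'll back off, shift 6 mm left and push again.

Request:
arm_command(moves=[0.8,0,0,0,0.8,0,0,0,0,0.6,0,0,0,0,0,0,-0.4,0,0,0,-0.4,0,0,0,-0.3,0,0,0,-0.3,0,0,0,-0.2,0,0,0,0,0,0,0])

```text
time: 6.98
ee_pos: [0.4511, 0.2098, 0.1481]
eef_rot: [-0.029, 1.0, -0.003, -0.009]
ft_force: [-25.2, -2.5, 4.0]
width: 0.0004
grip_force: 12.8
```

```bash
python3 look.py d3
```

```text
[0.45106056 0.2098074  0.1480998 ] [-25.22608976  -2.47596826   3.99722347]
pointer deg: median, hist 74.81549607047815 [73, 73, 74, 74, 74, 75, 75, 75, 76, 76, 77]
```

View pics/d3.png

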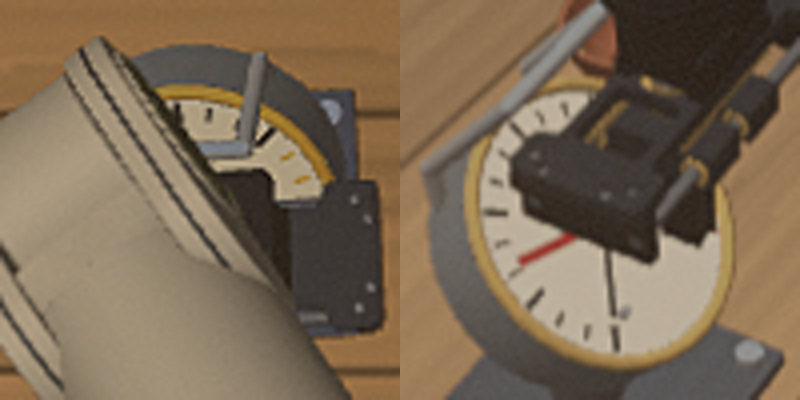

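Request:
arm_command(moves=[0,0,0,0,0,0,0,0,0,0,0,0])

```text
time: 7.33
ee_pos: [0.4547, 0.2088, 0.1491]
eef_rot: [-0.027, 1.0, -0.003, -0.006]
ft_force: [-27.5, -9.9, 14.6]
width: 0.0009
grip_force: 15.1
```

```bash
python3 look.py d4; python3 - <<'E'
from h import *
from bench import r
s=r.read_state();print(s['torque'],s['ft_force'])
cv2.imwrite('pics/w2.png',r.camera('wrist')[...,::-1])
E
```

```text
[0.45465167 0.20879596 0.14906619] [-27.46355117  -9.94071198  14.64226017]
pointer deg: median, hist 107.40418918632633 [105, 105, 106, 106, 106, 107, 107, 107, 108, 109, 109, 110, 110, 111, 114]
[-1.81930938  5.28405754  0.18990865] [-26.20321113 -10.05550649  14.78100433]
```

View pics/w2.png

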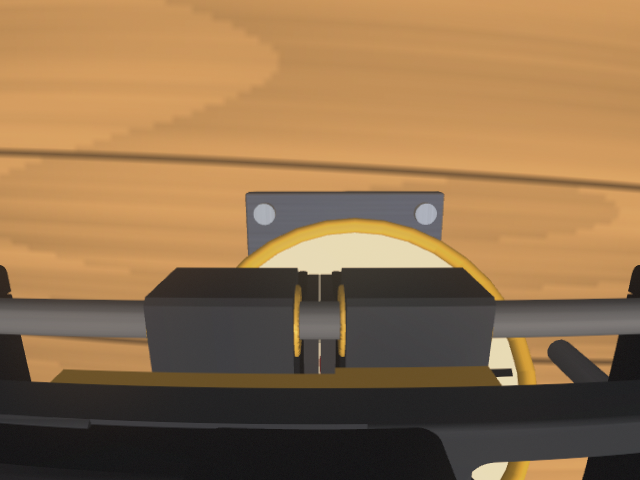

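Good, it turned to 107° and stalled because the finger is now too close to the axis. I'll shift 7 mm right and push on.

Request:
arm_command(moves=[0.7,0,0,0,0.2,-0.4,0,0,0,-0.3,0,0,-0.3,0,0,0,-0.3,0,0,0,-0.2,0,0,0,-0.2,0,0,0,0,0,0,0,0,0,0,0,0,0,0,0])

```text
time: 8.32
ee_pos: [0.4593, 0.2022, 0.1504]
eef_rot: [-0.026, 1.0, -0.001, -0.003]
ft_force: [-16.9, -6.9, 12.8]
width: 0.0006
grip_force: 19.2
```

```bash
python3 look.py d5
```

```text
[0.45925323 0.20218632 0.15035489] [-16.89221286  -6.94399477  12.75900498]
pointer deg: median, hist 124.23226673498361 [121, 122, 122, 122, 123, 123, 124, 124, 124, 124, 125, 125, 127, 127, 127, 127, 127, 131]
```

Request:
arm_command(moves=[-0.1,0,0,0,-0.1,0,0,0,-0.1,0,0,0,0,0,0,0,0,0,0,0,0,0,0,0])

```text
time: 8.92
ee_pos: [0.4609, 0.2023, 0.151]
eef_rot: [-0.027, 1.0, -0.002, -0.004]
ft_force: [-27.4, -10.6, 26.0]
width: 0.0005
grip_force: 25.4
```

```bash
python3 look.py d6
```

```text
[0.4609432  0.20234075 0.15096284] [-27.39154465 -10.64573073  26.0436111 ]
pointer deg: median, hist 130.57027739881434 [127, 128, 128, 128, 130, 130, 130, 130, 130, 130, 131, 131, 131, 131, 131, 134, 134, 135, 135, 135, 136]
```

Request:
arm_command(moves=[0.6,0,0,0,0.2,-0.3,0,0,0,0,0,0,-0.3,0,0,0,-0.2,0,0,0,-0.2,0,0,0,-0.2,0,0,0,-0.1,0,0,0,0,0,0,0,0,0,0,0,0,0,0,0])

```text
time: 9.93
ee_pos: [0.4668, 0.1991, 0.1502]
eef_rot: [-0.026, 1.0, -0.001, -0.0]
ft_force: [-2.3, -5.6, 1.2]
width: 0.0001
grip_force: 2.5
```

```bash
python3 look.py d7
```

```text
[0.46682907 0.19905793 0.15022697] [-2.29656809 -5.61520932  1.17025589]
pointer deg: median, hist 145.0339534721112 [-134, -130, -127, -123, -120, -117, -116, -114, -111, 142, 143, 143, 144, 145, 145, 145, 146, 146, 146, 147, 147, 148, 148, 148, 149, 149, 149, 151, 152, 154]
```

View pics/d7.png

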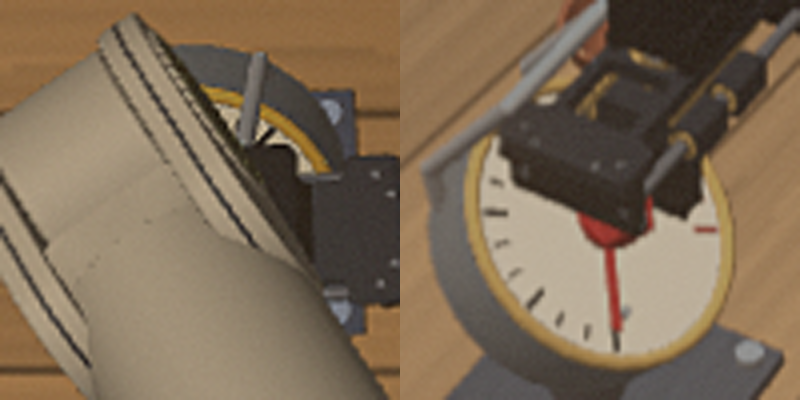

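The pointer now lies over the black zero needle beside the pin: side crop (612,250) to (616,330). One more light push will confirm the stop.

Request:
arm_command(moves=[-0.1,0.1,0,0,-0.1,0.1,0,0,0,0.1,0,0,0,0,0,0,0,0,0,0])

```text
time: 10.45
ee_pos: [0.4679, 0.1998, 0.1499]
eef_rot: [-0.025, 1.0, -0.003, -0.002]
ft_force: [-8.4, -14.3, 7.5]
width: 0.0007
grip_force: 7.7
```

```bash
python3 look.py d8
```

```text
[0.46791227 0.19976303 0.14988368] [ -8.44853202 -14.31849326   7.46257221]
pointer deg: median, hist 146.1957083244076 [-120, -117, -114, -111, 142, 143, 143, 144, 145, 145, 145, 146, 146, 146, 147, 147, 148, 148, 148, 149, 149, 149, 149, 151, 152, 154]
```

Force rose along the bar's normal with no further motion, so it is at the stop. Retreating.

Request:
arm_command(moves=[0.5,-0.2,0,0,1.5,0,0,0,2.5,0,0,0,2.5,0,0,0,0,0,-3,0,0,0,-3,0,0,0,-3,0,0,0,-3,0,0,0,-3,0,0,0,-3,0,0,0,0,0,0,0,0,0])

```text
time: 11.55
ee_pos: [0.3995, 0.1981, 0.3319]
eef_rot: [-0.026, 1.0, 0.001, 0.002]
ft_force: [0.2, -0.1, 0.4]
width: 0.0007
grip_force: 0.0
```

Request:
arm_command(moves=[0,-3,-1,0,0,-3,-1,0,0,-3,-1,0,0,-3,0,0,0,-3,0,0,0,-3,0,0,0,-3,0,0,0,-3,0,0,0,0,0,0,0,0,0,0])

```text
time: 12.38
ee_pos: [0.4108, -0.0434, 0.3592]
eef_rot: [-0.025, 1.0, 0.0, -0.001]
ft_force: [-0.4, 0.7, -0.4]
width: 0.0009
grip_force: 0.0
```

```bash
python3 - <<'E'
from h import *
from bench import r
s=r.read_state();print(s['ee_pos'],s['ft_force'],s['time'])
a=r.camera('top');b=r.camera('side')
f=lambda i,k:cv2.resize(i,None,fx=k,fy=k,interpolation=cv2.INTER_CUBIC)[...,::-1]
t=np.hstack([f(a[205:305,160:260],4),f(b[250:350,220:320],4)])
cv2.imwrite('pics/e1.png',np.vstack([t,np.hstack([f(a,.5)[:200],f(b,.5)[:200],np.zeros((200,160,3),np.uint8)])]))
T=cv2.imread('pics/top0.png')[...,::-1]
for n,(x0,y0,x1,y1) in dict(punch=(115,220,155,250),bowl=(290,170,345,222),black=(370,190,448,272),hammer=(465,190,520,318)).items():
    print(n,(np.abs(T[y0:y1,x0:x1].astype(int)-a[y0:y1,x0:x1]).max(2)>40).sum())
E
```

```text
[ 0.41081836 -0.04341702  0.35924375] [-0.426615    0.71635902 -0.38197541] 12.3833
punch 0
bowl 0
black 521
hammer 0
```

View pics/e1.png

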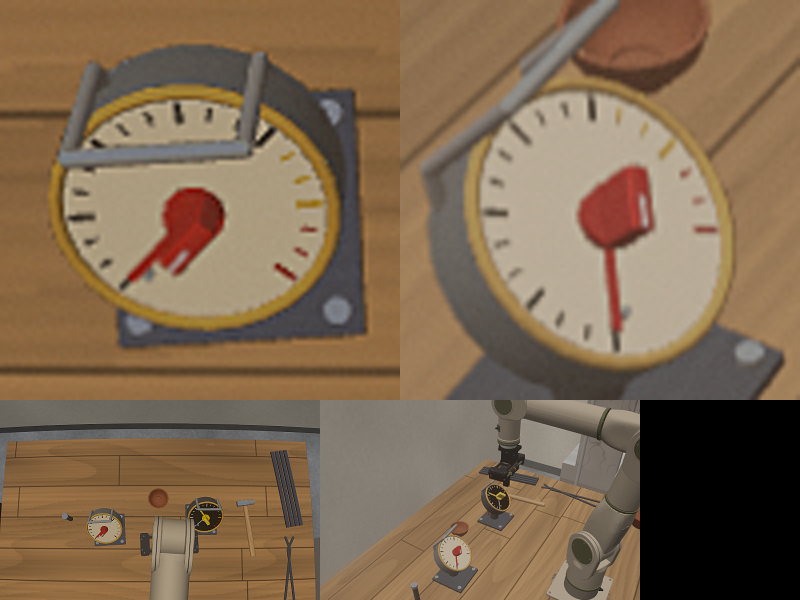

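The red pointer covers the zero needle at the stop pin. The bowl, punch and hammer are unchanged, and the arm now covers part of the black gauge in the top view, which it never went near. Handing in.

```bash
python3 -c "
from bench import r
print(r.close_job())"
```

```text
the job is handed in; nothing more can be done
None
```

The red pointer is home at the zero stop and the knob released; the yellow knob, hammer, bowl and punch were not touched, and the job is handed in at about 12.5 s.

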